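# Rebuild an idler pulley on its stub axle

### The arm

A 6-joint arm with a two-finger parallel gripper is mounted at the origin on the work surface; the furniture and walls round the work are solid. World frame = base frame: x ahead of the robot, y to its left, z up, the work surface at z = 0. Lengths are in m, angles in degrees, forces in N, time in s.
With the tool pointing down it reaches from about 0.25 to 0.725 m from the base axis. Payload 9.7 kg.
Tool frame: the origin (TCP) lies midway between the tips of the shut fingers; the grasp point (between the pads) lies 19 mm behind it; x points along the fingers, y is the direction in which the jaws open and shut, and the axes are right-handed (so a half turn about x gives the same grasp; the last joint's range is limited). The gripper opens to 85 mm and grips with 20 to 120 N. Pads are 22 mm wide; open, the fingers measure 114 mm over their backs; the gripper's body (76 mm by 85 mm) begins 54 mm behind the grasp point. The pads swing forward as they close: fully open they stand 13 mm farther back than shut.
Start: joints at [68.239, 4.979, 10.078, 95.1, 0, 90], TCP at [0.204, 0.511, 0.231] pointing down, gripper open.
Joint ranges: [-179.16, 179.16], [-48.56, 103.87], [-65.8, 70.77], [-126.05, 130.52], [-82.76, 87.17], [-180, 180]. Speed limits (degrees/s): [127.2, 127.2, 147.25, 180, 180, 180].

### API

Orientations are given as [roll, pitch, yaw] about the fixed x, y, z axes, in that order (R = Rz(yaw) Ry(pitch) Rx(roll)).
In Python, from workcell import bot, cams gives the robot as it stands.
- The arm moves only by the tool apply_moves, never from a script. Its argument "commands" is a list of rows, each a list of 5 numbers: the shift along the tool's x, y, z in m, then the turn about the tool's x in rad, then the opening, from -1 (shut) to 1 (fully open). In form: [[tx, ty, tz, roll, hand], ...]. A call has 1 to 12 rows; each row is the pose to reach, as a shift and turn from the pose measured when the call began, along the tool's axes at that moment; what a row does not reach only later rows make up. A row lasts 1/10 s, in which the tool goes at most 50 mm and 8.59 degrees, less where a joint would pass 70% of its speed; a pose out of reach is approached as far as the arm can. A call with a gripper value outside its range is refused whole. The fingers move at their own pace and stop on an object; "newtons" is the grip in N (left out, the last holds). Time passes only in rows, so rows that repeat a pose let the fingers close. It gives the time, the measured TCP pose, the force and the opening at its end, in the units of the state.
- bot.get_obs(): the state, without advancing time (a new reading comes with each control period).
- cams.camera(name): name is "scene" or "top"; returns a dict with "frame" (400x640x3 uint8, blue, green, red), "depth" (400x640 float32, m along the optical axis (not along the pixel's ray), 0 where there is no reading), "camera_matrix" (3x3 intrinsics, pixels), "R" (3x3) and "t" (3): a world point X has camera coordinates R X + t. Camera axes: x right, y down, z forward; pixel columns grow to the right and rows downward; lengths in m; the calibration is good to about 2 mm. A picture is of the moment at which its call begins.
- bot.job_done(): hands the job in, once; it reports no verdict.
Trained networks look in the newest picture that a camera, given by its name, has taken for a name from the list of things; names that differ only in an ending like _2 or _b are one class to them, and where a whole thing is asked for, a point or a joint stands for the part that bears it (a point fixed in the world has none). Each returns a list of dicts, best first, with "confidence" (0 to 1); they miss things now and then, are a little off and sometimes report something else, mostly with a low value. They report only what shows in the picture. A call takes as long as a camera call. They do not tell look-alikes from the thing itself.
- cams.spot_in(name, camera): "rect" ([left, top, right, bottom] in pixels, round what is visible of it).
The state is a dict: "time": time; "q": joint angles; "qd": joint speeds; "joint_efforts": joint torques, N m; "ee_pos": TCP position; "tcp_rot": TCP orientation; "wrist_force": force on the tool from outside, world axes, zero at the start; "torque": the same for the moment, N m; "opening": finger opening in m.
Only numpy, scipy, OpenCV 4.12 (cv2) and the standard library are available. Lean on these libraries where they do the work, as an engineer would, in place of code of your own. Each camera call takes 0.05 s, during which the arm holds its last target. There are 200 camera calls.

### The job

The idler pulley was put on its stub axle without its bearing and spacer. Lift the pulley off and set it down flat on the bench, then build the axle up in the right order: the bearing flat on the seat, the spacer sleeve on the bearing, the pulley back on the sleeve with its raised hub collar still upward, and last the dust cap over that collar. Every part must sit flat on the one below and be let go; keep each part the way up it lies now, and leave the cold chisel behind the stand where it lies.

Things in the scene. Friction and masses are not known exactly. Their poses are not given: they have to be found in the camera images.
- stand: Axle stand fixed to the bench: a grey square plate 90 x 90 mm, 10 mm thick, with a round dark steel pedestal (60 mm wide at the foot, 44 mm at the top) to 30 mm above the bench, and on it an upright steel axle 18 mm in diameter. The axle rises 46 mm above the pedestal's flat top (to 76 mm above the bench); its last 5 mm taper to 9 mm diameter. Origin: centre of the plate's underside, on the axle's line; z up.
- seat (a point): Centre of the pedestal's flat top (the seat), on the axle's line, 30 mm above the bench; z up. Parts on the axle stack up from here. To set the pulley down, the bench beside the stand and just on the robot's side of it is free where no listed part lies; pliers, a nut driver and bolts lie nearer than 0.38 m ahead of the robot, an angle grinder more than 0.3 m to the left.
- pulley: Bare grey metal pulley with a groove round its rim, 62 mm in diameter, 24 mm thick at the rim, with a raised hub collar on the upper face (34 mm in diameter, 6 mm high, so 30 mm high in all). Bore 26 mm right through. At the start it sits round the axle, directly on the seat, collar up, with no other part. Origin: centre of its underside; z along its axis toward the collar. About 0.2 kg.
- bearing: Sealed bearing lying flat on the bench: a bright steel ring with a dark rubber seal between its races, 56 mm outside diameter, 26 mm bore right through, 16 mm high. Origin: centre of its underside; z up along its axis. 0.16 kg.
- sleeve: Spacer sleeve standing on the bench: a short dark steel tube, 40 mm outside diameter, 26 mm bore right through, 20 mm high. Origin: centre of its underside; z up along its axis. 0.10 kg.
- cap: Dust cap standing on the bench: a grey steel disc 52 mm in diameter and 12 mm high, with a round grip knob on top (26 mm in diameter, 20 mm high, from 12 to 32 mm above the underside). Its underside has a recess 42 mm in diameter and 8 mm deep, which goes over the pulley's collar. Origin: centre of its underside; z up along its axis. 0.12 kg.
- chisel: Plain grey steel cold chisel lying on the bench behind the stand, about 19 x 138 x 19 mm, to be left alone. Behind it, from about 0.6 m ahead of the robot, a bench vise taller than 0.1 m fills the back of the bench: keep the gripper clear of it. Origin: centre of its underside; y along its length.
Mind the look-alikes: they are no part of the job. Leave any yellow look-alike of the pulley alone.

How it is judged (in metres and radians):
On the way, in this order (a step that is already met when the one before it is completed fails the run):
1. the pulley is off the axle and stands flat on the bench (horizontal distance between pulley and seat above 0.06 m and height (world z) of pulley below 0.006 m and angle between pulley's own z axis and vertical below 0.12 rad), for 0.2 s.
2. the bearing sits on the seat, round the axle (horizontal distance between bearing and seat below 0.008 m and z of bearing in the frame of seat between -0.004 and 0.004 m and angle between bearing's own z axis and vertical below 0.12 rad), for 0.2 s.
3. the sleeve sits on the bearing (all of step 2 and horizontal distance between sleeve and seat below 0.008 m and z of sleeve in the frame of seat between 0.012 and 0.02 m and angle between sleeve's own z axis and vertical below 0.12 rad), for 0.2 s.
4. the pulley sits on the sleeve, collar up (all of step 3 and horizontal distance between pulley and seat below 0.008 m and z of pulley in the frame of seat between 0.032 and 0.04 m and angle between pulley's own z axis and vertical below 0.12 rad), for 0.2 s.
At the end, for the whole second after the job is handed in: Upward from the seat: bearing (underside on the seat), sleeve (16 mm up), pulley collar up (36 mm up), cap (60 mm up), each within 4 mm of that height, upright within 7 degrees and at rest; bearing, sleeve and pulley within 8 mm of the axle's line, the cap within 8 mm of the pulley's (all of step 4 and horizontal distance between cap and pulley below 0.008 m and z of cap in the frame of seat between 0.056 and 0.064 m and angle between cap's own z axis and vertical below 0.12 rad and linear speed of each of bearing, sleeve, pulley, cap below 0.02 m/s); the robot touches nothing.
It fails at once if the chisel is shifted by more than 4 cm (distance of chisel from where it was at the start of the episode above 0.04 m).
It also fails if it takes over 106 s, if anything falls off the work surface, if the arm or the gripper's body presses on something with over 40 N, if the wrist force passes 120 N, or if a joint passes its speed limit or range.

## Working session

There is one attempt and no reset: what is moved stays moved. The work goes in short steps, Python scripts to look and compute and a tool call to move; the robot and the scene stay as the last step left them, time stands still between calls to the robot, and variables do not carry over. Pictures are saved under pics/ and viewed, about 12 in all and at most 16, crops included, and the job is handed in when it is done.

Besides the shell and the picture viewer there is one more tool, called after "Emit:" by a JSON object that holds its "op" and its "data". apply_moves: Moves the arm, as the interface text tells. Its arguments: {"type":"object","properties":{"commands":{"type":"array"},"newtons":{"type":"number"}},"required":["commands"]}

```bash
mkdir -p pics; cat > h.py <<'E'
import numpy as np, cv2
from workcell import bot, cams
def cloud(c):
    d=c["depth"]; K=c["camera_matrix"]; v,u=np.mgrid[:d.shape[0],:d.shape[1]]
    P=np.stack([(u-K[0,2])/K[0,0]*d,(v-K[1,2])/K[1,1]*d,d],-1)
    W=(P-c["t"])@c["R"]; W[d==0]=np.nan; return W
def proj(c,X):
    p=c["R"]@np.array(X)+c["t"]; p=c["camera_matrix"]@p; return p[:2]/p[2]
E
python3 - <<'E'
from h import *
for n in("scene","top"):
    c=cams.camera(n); cv2.imwrite(f"pics/{n}0.png",c["frame"]); W=cloud(c)
    np.savez(f"{n}0.npz",W=W,f=c["frame"])
    print(n,"cam at",-c["R"].T@c["t"])
    for k in("stand","pulley","bearing","sleeve","cap","chisel"):
        for r in cams.spot_in(k,n):
            l,t,R,b=map(int,r["rect"]); w=W[max(0,t):b,max(0,l):R].reshape(-1,3)
            m=W[(t+b)//2,(l+R)//2]
            print(k,round(r["confidence"],2),[l,t,R,b],m.round(3), "zmax",np.nanmax(w[:,2]).round(3))
o=bot.get_obs(); print(o["tcp_rot"],o["opening"],o["time"])
E
```

```text
scene cam at [ 0.03917479 -0.73698247  0.72792978]
stand 0.83 [273, 187, 322, 230] [ 0.433 -0.017  0.038] zmax 0.079
stand 0.67 [244, 160, 263, 174] [0.438 0.249 0.002] zmax 0.021
pulley 0.78 [259, 174, 278, 196] [0.421 0.117 0.028] zmax 0.035
pulley 0.58 [284, 191, 310, 208] [ 0.439 -0.008  0.058] zmax 0.075
bearing 0.66 [245, 159, 264, 175] [0.441 0.25  0.001] zmax 0.021
sleeve 0.68 [325, 280, 344, 303] [ 0.383 -0.259  0.004] zmax 0.024
sleeve 0.32 [318, 178, 367, 208] [0.582 0.001 0.011] zmax 0.048
cap 0.67 [353, 220, 378, 239] [ 0.541 -0.154  0.022] zmax 0.036
cap 0.54 [274, 189, 321, 229] [ 0.433 -0.019  0.036] zmax 0.078
cap 0.37 [325, 276, 345, 304] [ 0.387 -0.256  0.003] zmax 0.024
chisel 0.84 [319, 180, 365, 210] [0.584 0.004 0.001] zmax 0.043
top cam at [ 0.43778178 -0.03367802  0.94178324]
stand 0.68 [277, 200, 331, 250] [0.445 0.003 0.075] zmax 0.079
pulley 0.8 [286, 210, 316, 242] [0.443 0.009 0.076] zmax 0.079
pulley 0.76 [225, 218, 259, 255] [0.425 0.139 0.002] zmax 0.034
bearing 0.73 [178, 223, 208, 250] [0.428 0.245 0.001] zmax 0.019
sleeve 0.71 [421, 245, 442, 262] [ 0.379 -0.262 -0.003] zmax 0.024
cap 0.72 [287, 206, 317, 243] [0.447 0.007 0.075] zmax 0.079
chisel 0.74 [270, 150, 335, 173] [0.581 0.007 0.016] zmax 0.022
[176.54048665  89.9962705  154.77945059] 0.0853332621372107 0.7
```

View pics/top0.png

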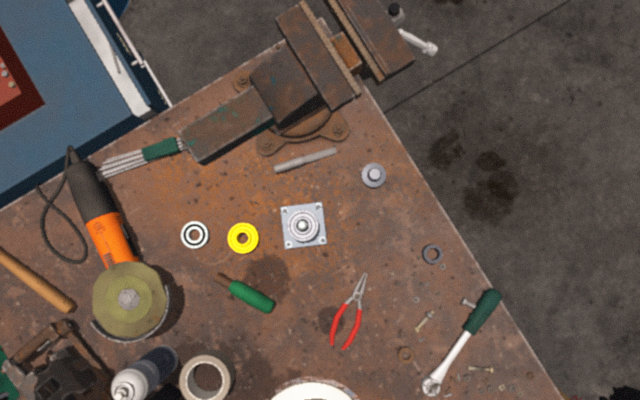

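View pics/scene0.png

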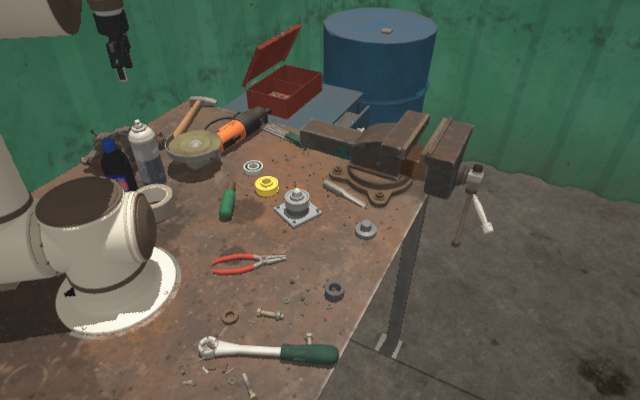

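The top view shows these candidates:
- **Pulley:** the grey one on the stand at (303,226). The yellow one at (242,238) is the look-alike, so I leave it.
- **Bearing:** (194,235).
- **Sleeve:** the dark tube at (432,254). The rusty ring at (405,353) is not it.
- **Cap:** (373,175).
- **Chisel:** (305,160), with the vise behind it.

Next I check these in one crop and measure positions.

```bash
python3 - <<'E'
from h import *
c=cams.camera("top"); f=c["frame"]; W=cloud(c)
tiles=[cv2.resize(f[y-25:y+25,x-32:x+32],(384,300),interpolation=cv2.INTER_CUBIC) for x,y in[(303,226),(194,235),(432,254),(373,175)]]
cv2.imwrite("pics/crop.png",np.vstack([np.hstack(tiles[:2]),np.hstack(tiles[2:])]))
s=cams.camera("scene"); S=cloud(s)
def rect(pts):
    pts=pts[:,:2]; (x,y),r=cv2.minEnclosingCircle(pts.astype(np.float32)); return pts.mean(0).round(4),len(pts),np.round([x,y,r],4)
for n,x,y,zs in[("pulley rim",.443,.005,(.048,.058)),("axle tip",.443,.005,(.07,.085)),("bearing",.432,.248,(.011,.023)),("sleeve",.383,-.26,(.014,.026)),("cap disc",.54,-.15,(.007,.018)),("cap knob",.54,-.15,(.026,.038)),("yellow",.42,.13,(.018,.028)),("chisel",.58,.005,(.009,.03))]:
  for nm,w in(("top",W),("scene",S)):
    k=(np.hypot(w[...,0]-x,w[...,1]-y)<(.08 if n=="chisel" else .045))&(w[...,2]>zs[0])&(w[...,2]<zs[1])
    if k.sum()>3: print(n,nm,*rect(w[k]), "z",np.median(w[k][:,2]).round(4))
b=(np.hypot(W[...,0]-.40,W[...,1]+.1)<.03); print("bench z",np.median(W[b][:,2]))
E
```

```text
pulley rim top [0.444  0.0073] 524 [0.4444 0.0076 0.0311] z 0.0516
pulley rim scene [0.4438 0.0007] 225 [0.4448 0.0062 0.033 ] z 0.0542
axle tip top [0.4446 0.0078] 57 [0.4445 0.008  0.0087] z 0.074
axle tip scene [0.4459 0.0031] 33 [0.4474 0.005  0.0095] z 0.0747
bearing top [0.4311 0.2382] 438 [0.4308 0.2384 0.0284] z 0.0149
bearing scene [0.4321 0.2347] 186 [0.4342 0.2352 0.0298] z 0.0166
sleeve top [ 0.3783 -0.2605] 183 [ 0.3784 -0.2604  0.0203] z 0.0188
sleeve scene [ 0.3803 -0.2636] 201 [ 0.3808 -0.2622  0.0209] z 0.0207
cap disc top [ 0.547  -0.1431] 334 [ 0.5476 -0.1439  0.0263] z 0.0121
cap disc scene [ 0.5441 -0.1528] 190 [ 0.5493 -0.1465  0.0277] z 0.0141
cap knob top [ 0.5478 -0.1439] 117 [ 0.548  -0.1443  0.013 ] z 0.0307
cap knob scene [ 0.5479 -0.1479] 81 [ 0.5497 -0.1451  0.014 ] z 0.0332
yellow top [0.4217 0.1341] 502 [0.422  0.1347 0.0313] z 0.022
yellow scene [0.4216 0.13  ] 211 [0.4243 0.1324 0.0325] z 0.0242
chisel top [0.6065 0.0229] 858 [0.6085 0.0101 0.0739] z 0.0171
chisel scene [0.6089 0.0172] 566 [0.6119 0.0128 0.0715] z 0.0184
bench z -0.0010194996193365353
```

View pics/crop.png

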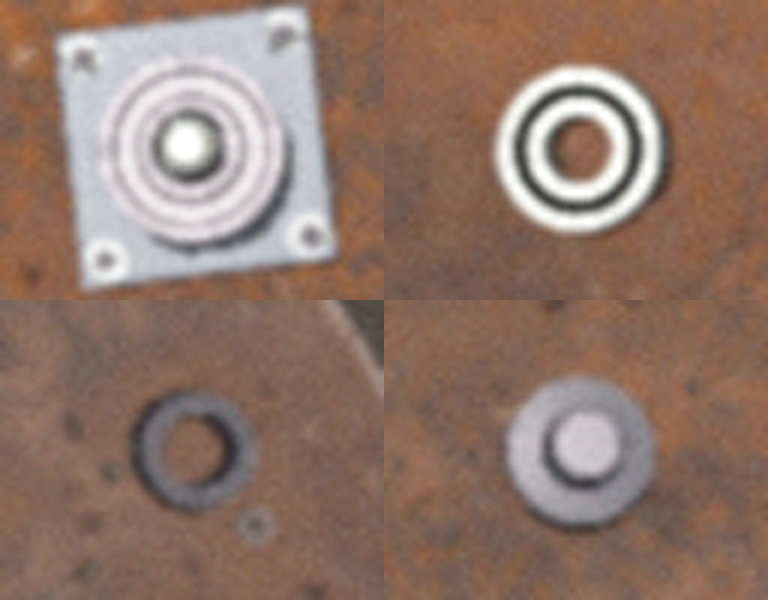

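```bash
cat >> h.py <<'E'
from scipy.spatial.transform import Rotation as Ro
def tool():
    o=bot.get_obs(); return np.array(o["ee_pos"]),Ro.from_euler("xyz",o["tcp_rot"],degrees=True).as_matrix(),o
def plan(x,y,z,jaw=None):
    p,R,o=tool(); s=R.T@(np.array([x,y,z])-p)
    a=np.degrees(np.arctan2(R[1,1],R[0,1])); r=0
    if jaw is not None: r=-((jaw-a+90)%180-90)   # tool x is down
    print("shift",s.round(4),"roll rad",np.radians(r).round(3),"jaw now",a.round(1),"q",np.round(o["q"],0),"t",o["time"])
E
python3 - <<'E'
from h import *
p,R,o=tool(); print(R.round(3)); plan(.446,.0065,.20,0)
plan(.446,.0065,.20,90)
E
```

```text
[[ 0.     0.371  0.929]
 [ 0.     0.929 -0.371]
 [-1.     0.    -0.   ]]
shift [ 0.0313 -0.3786  0.4118] roll rad 1.191 jaw now 68.2 q [68.  5. 10. 95.  0. 90.] t 0.8
shift [ 0.0313 -0.3786  0.4118] roll rad -0.38 jaw now 68.2 q [68.  5. 10. 95.  0. 90.] t 0.8
```

Emit:
{"op": "apply_moves", "data": {"commands": [[0.003,-0.03,0.035,0.1,1],[0.006,-0.07,0.075,0.21,1],[0.009,-0.1,0.11,0.32,1],[0.012,-0.135,0.145,0.43,1],[0.015,-0.17,0.18,0.54,1],[0.018,-0.2,0.215,0.65,1],[0.02,-0.235,0.255,0.76,1],[0.022,-0.265,0.29,0.87,1],[0.025,-0.295,0.32,0.98,1],[0.028,-0.325,0.355,1.09,1],[0.03,-0.355,0.385,1.19,1],[0.031,-0.379,0.412,1.191,1]]}}

```text
time: 2.0
ee_pos: [0.4464, 0.0038, 0.2003]
tcp_rot: [80.5, 90.0, -9.7]
wrist_force: [0.4, 1.0, 0.3]
opening: 0.0855
```

```bash
python3 - <<'E'
from h import *
plan(.4458,.0066,.20,0); p,R,o=tool();print(p,R.round(3))
E
```

```text
shift [ 0.0003 -0.0006 -0.0027] roll rad -0.005 jaw now -0.3 q [  0. -10.  -8.  92.  -0.  91.] t 2.0
[0.44643558 0.00384754 0.20031619] [[ 0.     1.    -0.005]
 [-0.    -0.005 -1.   ]
 [-1.     0.     0.   ]]
```

Emit:
{"op": "apply_moves", "data": {"commands": [[0.04,-0.001,-0.003,-0.005,1],[0.08,-0.001,-0.003,-0.005,1],[0.12,-0.001,-0.003,-0.005,1],[0.15,-0.001,-0.003,-0.005,1],[0.17,-0.001,-0.003,-0.005,1],[0.17,-0.001,-0.003,-0.005,1],[0.17,-0.001,-0.003,-0.005,0.0],[0.17,-0.001,-0.003,-0.005,-1],[0.17,-0.001,-0.003,-0.005,-1],[0.17,-0.001,-0.003,-0.005,-1],[0.17,-0.001,-0.003,-0.005,-1],[0.17,-0.001,-0.003,-0.005,-1]], "newtons": 40}}

```text
time: 3.2
ee_pos: [0.4464, 0.0069, 0.0324]
tcp_rot: [88.6, 89.8, -1.3]
wrist_force: [-1.9, -0.4, 7.0]
opening: 0.0613
```

Emit:
{"op": "apply_moves", "data": {"commands": [[-0.01,0,0,0,-1],[-0.03,0,0,0,-1],[-0.06,0,0,0,-1],[-0.09,0,0,0,-1],[-0.09,0,0,0,-1]]}}

```text
time: 3.7
ee_pos: [0.4484, 0.0069, 0.1279]
tcp_rot: [90.3, 89.4, 0.3]
wrist_force: [0.2, -0.2, -1.9]
opening: 0.0611
```

```bash
python3 - <<'E'
from h import *
a=cams.camera("scene"); b=cams.camera("top")
u,v=map(int,proj(a,[.445,.006,.07])); u2,v2=map(int,proj(b,[.445,.006,.07]))
t=[cv2.resize(f[v-40:v+40,u-50:u+50],(400,320),interpolation=cv2.INTER_CUBIC) for f,u,v in((a["frame"],u,v),(b["frame"],u2,v2))]
cv2.imwrite("pics/lift.png",np.hstack(t)); plan(.42,-.12,.13,0)
E
```

```text
shift [-0.0063 -0.0269  0.1269] roll rad 0.0 jaw now 0.0 q [  1. -10. -17.  83.  -0.  91.] t 3.8
```

View pics/lift.png

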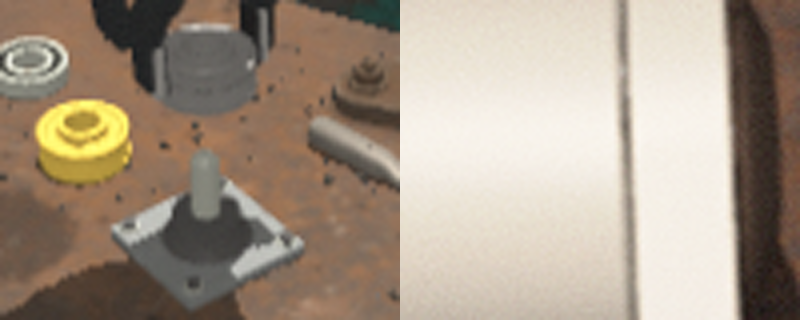

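Picture 4: the pulley hangs upright in the jaws and is clear of the axle. The top camera is blocked by the arm. Setting the pulley down to the right of the stand.

Emit:
{"op": "apply_moves", "data": {"commands": [[0,-0.006,0.04,0,-1],[0,-0.012,0.08,0,-1],[0,-0.018,0.12,0,-1],[0.02,-0.018,0.127,0,-1],[0.05,-0.018,0.127,0,-1],[0.08,-0.018,0.127,0,-1],[0.105,-0.018,0.127,0,-1],[0.118,-0.018,0.127,0,-1],[0.121,-0.018,0.127,0,-1],[0.123,-0.018,0.127,0,-1],[0.124,-0.018,0.127,0,-1],[0.124,-0.018,0.127,0,-1]]}}

```text
time: 5.0
ee_pos: [0.4289, -0.1199, 0.0016]
tcp_rot: [90.9, 89.7, 0.9]
wrist_force: [-12.9, 3.6, 21.0]
opening: 0.0613
```

Emit:
{"op": "apply_moves", "data": {"commands": [[-0.002,0,0,0,-1],[-0.002,0,0,0,0.6],[-0.002,0,0,0,1],[-0.002,0,0,0,1],[-0.002,0,0,0,1],[-0.002,0,0,0,1],[-0.03,0,0,0,1],[-0.07,0,0,0,1],[-0.11,0,0,0,1],[-0.15,0,0,0,1],[-0.15,0,0,0,1]]}}

```text
time: 6.1
ee_pos: [0.4304, -0.1205, 0.1569]
tcp_rot: [80.3, 89.3, -9.7]
wrist_force: [-1.4, -0.6, -0.3]
opening: 0.0854
```

```bash
python3 - <<'E'
from h import *
plan(.4325,.2368,.15,0)
E
```

```text
shift [ 0.0062  0.0023 -0.3573] roll rad 0.001 jaw now 0.0 q [-16. -11. -13.  87.   0.  74.] t 6.1
```

Emit:
{"op": "apply_moves", "data": {"commands": [[0.001,0,-0.04,0,1],[0.002,0.001,-0.08,0,1],[0.002,0.001,-0.12,0,1],[0.003,0.001,-0.16,0,1],[0.004,0.002,-0.2,0,1],[0.004,0.002,-0.24,0,1],[0.005,0.002,-0.28,0,1],[0.006,0.002,-0.32,0,1],[0.006,0.002,-0.35,0,1],[0.006,0.002,-0.357,0,1],[0.006,0.002,-0.357,0,1]]}}

```text
time: 7.2
ee_pos: [0.4318, 0.237, 0.1494]
tcp_rot: [75.7, 89.4, -14.2]
wrist_force: [0.6, -1.2, -1.0]
opening: 0.0857
```

```bash
python3 - <<'E'
from h import *
plan(.4325,.2368,.003,0)
c=cams.camera("top");W=cloud(c)
cv2.imwrite("pics/top2.png",c["frame"])
for n,x,y,zs in[("pulley rim",.43,-.12,(.018,.028)),("collar",.43,-.12,(.028,.036)),("axle",.4445,.008,(.07,.085))]:
    k=(np.hypot(W[...,0]-x,W[...,1]-y)<.045)&(W[...,2]>zs[0])&(W[...,2]<zs[1])
    if k.sum()>4: print(n,k.sum(),cv2.minEnclosingCircle(W[k][:,:2].astype(np.float32)),np.median(W[k][:,2]))
E
```

```text
shift [ 0.1464 -0.0009 -0.0002] roll rad 0.002 jaw now 0.1 q [ 29.  -4.  -8.  86.  -0. 119.] t 7.2
pulley rim 487 ((0.4288110136985779, -0.11921963095664978), 0.031124297529459) 0.021669036183600877
collar 68 ((0.4287753999233246, -0.11923582851886749), 0.016821514815092087) 0.029315875543476727
axle 56 ((0.4451821744441986, 0.007756190840154886), 0.008612412959337234) 0.07350305130498871
```

Emit:
{"op": "apply_moves", "data": {"commands": [[0.04,0,-0.001,0,1],[0.08,0,-0.001,0,1],[0.115,0,-0.001,0,1],[0.14,0,-0.001,0,1],[0.147,0,-0.001,0,1],[0.147,0,-0.001,0,1],[0.147,0,-0.001,0,-1],[0.147,0,-0.001,0,-1],[0.147,0,-0.001,0,-1],[0.147,0,-0.001,0,-1],[0.147,0,-0.001,0,-1]]}}

```text
time: 8.35
ee_pos: [0.4345, 0.2371, 0.005]
tcp_rot: [82.2, 89.2, -7.7]
wrist_force: [-2.9, -3.4, 11.0]
opening: 0.0544
```

Emit:
{"op": "apply_moves", "data": {"commands": [[-0.01,0,0,0,-1],[-0.03,0,0,0,-1],[-0.06,0,0,0,-1],[-0.1,0,0,0,-1],[-0.12,0,0.03,0,-1],[-0.12,0,0.06,0,-1],[-0.12,0,0.09,0,-1],[-0.12,0,0.12,0,-1],[-0.12,0,0.12,0,-1]]}}

```text
time: 9.25
ee_pos: [0.4332, 0.115, 0.1267]
tcp_rot: [82.1, 89.1, -8.0]
wrist_force: [1.3, 0.5, -2.0]
opening: 0.0538
```

```bash
python3 - <<'E'
from h import *
p,R,o=tool(); print(p,R[:,0].round(3),o["opening"]); plan(.4455,.0068,.13,0)
E
```

```text
[0.43319015 0.11499819 0.12665965] [ 0.015 -0.002 -1.   ] 0.05380838173099696
shift [-0.0029  0.0125  0.1082] roll rad -0.001 jaw now -0.1 q [ 15. -11. -17.  83.  -0. 105.] t 9.25
```

Emit:
{"op": "apply_moves", "data": {"commands": [[-0.001,0.004,0.03,0,-1],[-0.002,0.008,0.07,0,-1],[-0.002,0.0125,0.1,0,-1],[-0.002,0.0125,0.108,0,-1],[-0.002,0.0125,0.108,0,-1]]}}

```text
time: 9.75
ee_pos: [0.4458, 0.0066, 0.1298]
tcp_rot: [83.4, 89.1, -6.8]
wrist_force: [0.2, -0.2, -1.6]
opening: 0.0539
```

```bash
python3 - <<'E'
from h import *
a=cams.camera("scene"); S=cloud(a)
u,v=map(int,proj(a,[.445,.006,.09]))
cv2.imwrite("pics/hov.png",cv2.resize(a["frame"][v-35:v+35,u-35:u+35],(500,500),interpolation=cv2.INTER_CUBIC))
plan(.4455,.0068,.08,0);plan(.4455,.0068,.035,0)
E
```

```text
shift [ 0.0496 -0.001   0.0004] roll rad -0.002 jaw now -0.1 q [  1. -11. -17.  84.  -0.  91.] t 9.8
shift [ 0.0946 -0.0017  0.0004] roll rad -0.002 jaw now -0.1 q [  1. -11. -17.  84.  -0.  91.] t 9.8
```

View pics/hov.png

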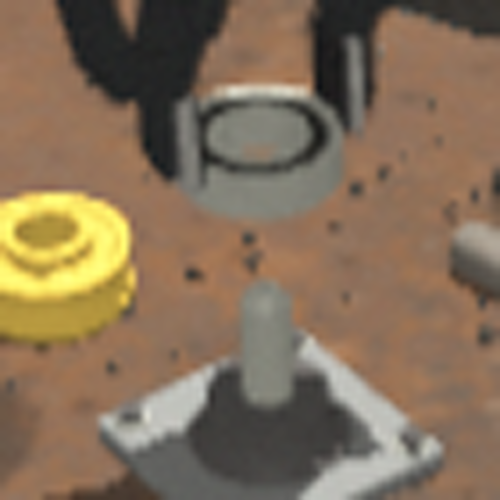

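Picture 5: the bearing is held level over the axle. Lowering it.

Emit:
{"op": "apply_moves", "data": {"commands": [[0.02,0,0,0,-1],[0.04,-0.001,0,0,-1],[0.055,-0.001,0,0,-1],[0.07,-0.001,0,0,-1],[0.08,-0.001,0,0,-1],[0.087,-0.002,0,0,-1],[0.091,-0.002,0,0,-1],[0.093,-0.002,0,0,-1],[0.094,-0.002,0,0,-1],[0.094,-0.002,0,0,-1]]}}

```text
time: 10.8
ee_pos: [0.4455, 0.0071, 0.0359]
tcp_rot: [84.2, 89.0, -5.9]
wrist_force: [-0.0, -0.0, -1.0]
opening: 0.0539
```

Emit:
{"op": "apply_moves", "data": {"commands": [[0.0015,0,0,0,-1],[0.0015,0,0,0,-1],[0.0015,0,0,0,0.5],[0.0015,0,0,0,1],[0.0015,0,0,0,1],[0.0015,0,0,0,1],[0.0015,0,0,0,1],[-0.04,0,0,0,1],[-0.08,0,0,0,1],[-0.12,0,0,0,1],[-0.12,0,0,0,1]]}}

```text
time: 11.9
ee_pos: [0.4455, 0.0074, 0.1613]
tcp_rot: [86.5, 88.6, -3.7]
wrist_force: [-0.5, 0.2, -0.3]
opening: 0.0854
```

```bash
python3 - <<'E'
from h import *
plan(.379,-.261,.15,0)
E
```

```text
shift [ 0.0101 -0.0662  0.2685] roll rad -0.002 jaw now -0.1 q [  1. -12. -13.  87.  -0.  91.] t 11.9
```

Emit:
{"op": "apply_moves", "data": {"commands": [[0.001,-0.01,0.04,0,1],[0.002,-0.02,0.08,0,1],[0.004,-0.03,0.12,0,1],[0.006,-0.04,0.16,0,1],[0.007,-0.05,0.2,0,1],[0.009,-0.06,0.24,0,1],[0.01,-0.066,0.265,0,1],[0.01,-0.066,0.2685,0,1],[0.01,-0.066,0.2685,0,1]]}}

```text
time: 12.8
ee_pos: [0.3789, -0.2613, 0.1496]
tcp_rot: [88.1, 88.6, -2.2]
wrist_force: [-0.0, 0.9, -0.4]
opening: 0.0854
```

```bash
python3 - <<'E'
from h import *
plan(.379,-.261,.005,0)
c=cams.camera("top");W=cloud(c)
a=cams.camera("scene"); u,v=map(int,proj(a,[.445,.006,.05]))
u2,v2=map(int,proj(c,[.445,.006,.05]))
cv2.imwrite("pics/brg.png",np.hstack([cv2.resize(f[v-30:v+30,u-30:u+30],(400,400),interpolation=cv2.INTER_CUBIC) for f,u,v in((a["frame"],u,v),(c["frame"],u2,v2))]))
for n,x,y,zs in[("bearing",.4445,.008,(.039,.052)),("axle",.4445,.008,(.07,.085))]:
    k=(np.hypot(W[...,0]-x,W[...,1]-y)<.045)&(W[...,2]>zs[0])&(W[...,2]<zs[1])
    if k.sum()>4: print(n,k.sum(),cv2.minEnclosingCircle(W[k][:,:2].astype(np.float32)),np.percentile(W[k][:,2],[5,50,95]).round(4))
E
```

```text
shift [ 0.1446 -0.0033 -0.0004] roll rad -0.004 jaw now -0.2 q [-35.  -9. -13.  85.   1.  55.] t 12.8
bearing 464 ((0.4453948140144348, 0.00866638496518135), 0.028007838875055313) [0.0424 0.0448 0.0474]
axle 60 ((0.44508659839630127, 0.007691109087318182), 0.00865290779620409) [0.0704 0.0735 0.0772]
```

View pics/brg.png

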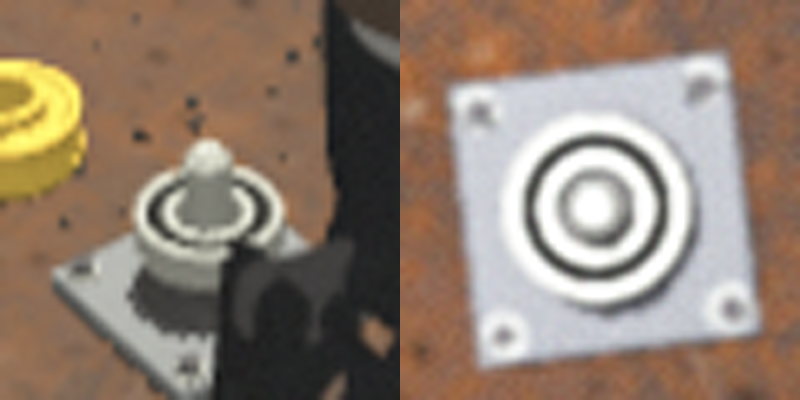

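Picture 6: the bearing is flat on the seat, about 1 mm off the axle, with its top at 45 mm. Next is the sleeve.

Emit:
{"op": "apply_moves", "data": {"commands": [[0.04,-0.001,0,0,1],[0.08,-0.002,0,0,1],[0.115,-0.003,0,0,1],[0.138,-0.003,0,0,1],[0.143,-0.003,0,0,1],[0.143,-0.003,0,0,-1],[0.143,-0.003,0,0,-1],[0.143,-0.003,0,0,-1],[0.143,-0.003,0,0,-1],[0.143,-0.003,0,0,-1],[0.143,-0.003,0,0,-1],[0.143,-0.003,0,0,-1]]}}

```text
time: 14.1
ee_pos: [0.3807, -0.261, 0.0088]
tcp_rot: [85.1, 88.5, -5.0]
wrist_force: [-1.0, 2.2, 8.0]
opening: 0.038
```

Emit:
{"op": "apply_moves", "data": {"commands": [[-0.01,0,0,0,-1],[-0.03,0,0,0,-1],[-0.07,0,0,0,-1],[-0.11,0,0,0,-1],[-0.14,0.01,-0.03,0,-1],[-0.14,0.02,-0.07,0,-1],[-0.14,0.03,-0.11,0,-1],[-0.14,0.04,-0.15,0,-1],[-0.14,0.05,-0.19,0,-1],[-0.14,0.06,-0.22,0,-1],[-0.14,0.062,-0.25,0,-1],[-0.14,0.062,-0.25,0,-1]]}}

```text
time: 15.3
ee_pos: [0.4397, -0.0081, 0.1509]
tcp_rot: [86.6, 88.4, -3.3]
wrist_force: [-0.3, -0.2, -1.6]
opening: 0.0377
```

```bash
python3 - <<'E'
from h import *
p,R,o=tool(); print(p,R[:,0].round(3),o["opening"]); plan(.4455,.0068,.14,0)
E
```

```text
[ 0.43966937 -0.00812687  0.15092438] [ 0.028 -0.002 -1.   ] 0.03772656097343515
shift [ 0.0111  0.0056 -0.0149] roll rad 0.002 jaw now 0.1 q [ -1. -13. -16.  86.  -0.  89.] t 15.3
```

Emit:
{"op": "apply_moves", "data": {"commands": [[0.0,0.005,-0.015,0,-1],[0.005,0.0055,-0.015,0,-1],[0.005,0.0055,-0.015,0,-1],[0.025,0.005,-0.015,0,-1],[0.045,0.0045,-0.015,0,-1],[0.06,0.004,-0.015,0,-1],[0.075,0.0035,-0.015,0,-1],[0.085,0.0035,-0.015,0,-1],[0.091,0.003,-0.015,0,-1],[0.094,0.003,-0.015,0,-1],[0.095,0.003,-0.015,0,-1],[0.095,0.003,-0.015,0,-1]]}}

```text
time: 16.5
ee_pos: [0.4456, 0.0068, 0.0564]
tcp_rot: [86.6, 88.4, -3.3]
wrist_force: [-0.4, 1.5, -0.7]
opening: 0.0379
```

Emit:
{"op": "apply_moves", "data": {"commands": [[0.0015,0,0,0,-1],[0.002,0,0,0,-1],[0.002,0,0,0,-1],[0.002,0,0,0,0],[0.002,0,0,0,1],[0.002,0,0,0,1],[0.002,0,0,0,1],[0.002,0,0,0,1],[-0.03,0,0,0,1],[-0.07,0,0,0,1],[-0.11,0,0,0,1],[-0.11,0,0,0,1]]}}

```text
time: 17.7
ee_pos: [0.4444, 0.007, 0.1718]
tcp_rot: [87.5, 87.9, -2.4]
wrist_force: [1.4, -0.3, 0.2]
opening: 0.0854
```

```bash
python3 - <<'E'
from h import *
p,R,o=tool(); print(R[:,0].round(3)); plan(.429,-.1195,.14,0)
E
```

```text
[ 0.036 -0.001 -0.999]
shift [ 0.0314 -0.0167  0.1264] roll rad 0.002 jaw now 0.1 q [  1. -12. -13.  87.  -0.  91.] t 17.7
```

Emit:
{"op": "apply_moves", "data": {"commands": [[0.006,-0.004,0.04,0,1],[0.012,-0.01,0.08,0,1],[0.025,-0.016,0.115,0,1],[0.031,-0.0167,0.1264,0,1],[0.031,-0.0167,0.1264,0,1]]}}

```text
time: 18.2
ee_pos: [0.4283, -0.1205, 0.1391]
tcp_rot: [88.3, 88.1, -1.7]
wrist_force: [-0.2, 0.3, 0.1]
opening: 0.0855
```

```bash
python3 - <<'E'
from h import *
p,R,o=tool(); print(R[:,0].round(3)); plan(.429,-.1195,.004,0)
c=cams.camera("top");W=cloud(c)
a=cams.camera("scene"); u,v=map(int,proj(a,[.445,.006,.05]))
u2,v2=map(int,proj(c,[.445,.006,.05]))
cv2.imwrite("pics/slv.png",np.hstack([cv2.resize(f[v-30:v+30,u-30:u+30],(400,400),interpolation=cv2.INTER_CUBIC) for f,u,v in((a["frame"],u,v),(c["frame"],u2,v2))]))
for n,x,y,zs in[("bearing",.4445,.008,(.039,.052)),("sleeve",.4445,.008,(.058,.069)),("axle",.4445,.008,(.07,.085))]:
    k=(np.hypot(W[...,0]-x,W[...,1]-y)<.045)&(W[...,2]>zs[0])&(W[...,2]<zs[1])
    if k.sum()>4: print(n,k.sum(),cv2.minEnclosingCircle(W[k][:,:2].astype(np.float32)),np.percentile(W[k][:,2],[5,50,95]).round(4))
E
```

```text
[ 0.034 -0.001 -0.999]
shift [ 0.1351 -0.0039 -0.0011] roll rad -0.001 jaw now -0.1 q [-16. -12. -17.  84.   0.  74.] t 18.2
bearing 279 ((0.44533130526542664, 0.00877950806170702), 0.028050819411873817) [0.0421 0.0446 0.0474]
sleeve 194 ((0.44539645314216614, 0.006697407457977533), 0.02000056765973568) [0.0625 0.0651 0.0677]
axle 56 ((0.4450186789035797, 0.007845520041882992), 0.008469633758068085) [0.0705 0.0731 0.0762]
```

View pics/slv.png

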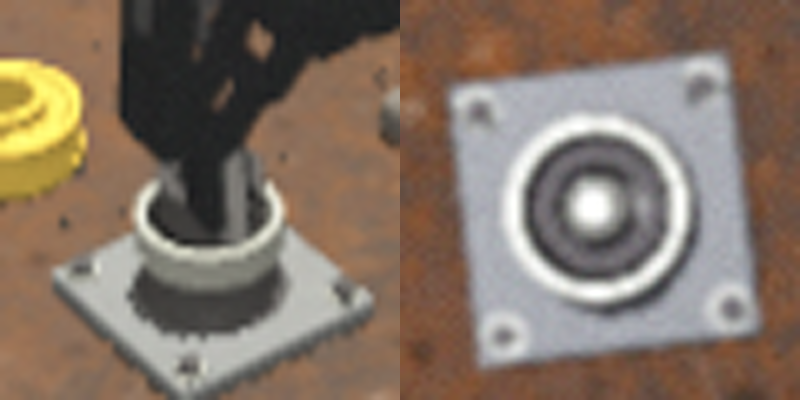

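Picture 7: the sleeve sits flat on the bearing, about 1 mm off, with its top at 65 mm. Picking up the pulley.

Emit:
{"op": "apply_moves", "data": {"commands": [[0.04,-0.001,-0.001,0,1],[0.08,-0.002,-0.001,0,1],[0.11,-0.003,-0.001,0,1],[0.13,-0.004,-0.001,0,1],[0.135,-0.004,-0.001,0,1],[0.135,-0.004,-0.001,0,0.5],[0.135,-0.004,-0.001,0,-1],[0.135,-0.004,-0.001,0,-1],[0.135,-0.004,-0.001,0,-1],[0.135,-0.004,-0.001,0,-1],[0.135,-0.004,-0.001,0,-1]]}}

```text
time: 19.4
ee_pos: [0.4309, -0.118, 0.0073]
tcp_rot: [88.6, 87.8, -1.3]
wrist_force: [-2.5, 3.3, 6.7]
opening: 0.0607
```

```bash
python3 - <<'E'
from h import *
p,R,o=tool(); print(R[:,0].round(3))
E
```

```text
[ 0.038 -0.001 -0.999]
```

Emit:
{"op": "apply_moves", "data": {"commands": [[-0.01,0,0,0,-1],[-0.03,0,0,0,-1],[-0.06,0,0,0,-1],[-0.1,0.0,0,0,-1],[-0.14,0.005,0,0,-1],[-0.14,0.008,-0.03,0,-1],[-0.14,0.012,-0.06,0,-1],[-0.14,0.016,-0.09,0,-1],[-0.14,0.02,-0.115,0,-1],[-0.14,0.02,-0.125,0,-1],[-0.14,0.02,-0.125,0,-1]]}}

```text
time: 20.5
ee_pos: [0.4455, 0.0079, 0.1486]
tcp_rot: [88.4, 87.8, -1.4]
wrist_force: [0.2, 0.4, -1.0]
opening: 0.0609
```

```bash
python3 - <<'E'
from h import *
p,R,o=tool(); print(R[:,0].round(3))
plan(.4454,.0075,.11,0);plan(.4454,.0075,.075,0)
a=cams.camera("scene")
u,v=map(int,proj(a,[.445,.006,.11]))
cv2.imwrite("pics/hov2.png",cv2.resize(a["frame"][v-45:v+45,u-45:u+45],(500,500),interpolation=cv2.INTER_CUBIC))
E
```

```text
[ 0.039 -0.001 -0.999]
shift [ 0.0386 -0.0016  0.0004] roll rad 0.004 jaw now 0.2 q [  1. -13. -16.  85.  -0.  91.] t 20.5
shift [ 0.0736 -0.0029  0.0003] roll rad 0.004 jaw now 0.2 q [  1. -13. -16.  85.  -0.  91.] t 20.5
```

View pics/hov2.png

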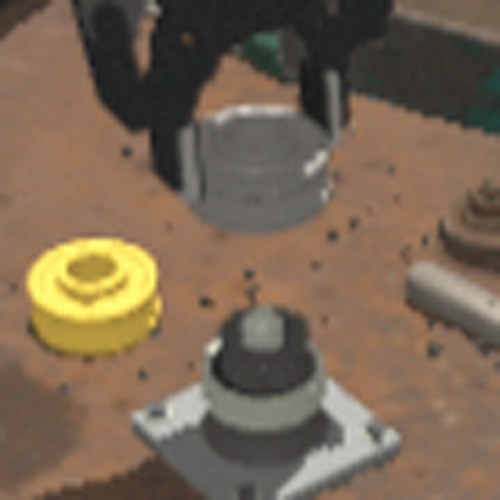

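Picture 8: the pulley is held level with its collar up, above the stack. Lowering it.

Emit:
{"op": "apply_moves", "data": {"commands": [[0.02,-0.001,0,0,-1],[0.035,-0.0015,0,0,-1],[0.05,-0.002,0,0,-1],[0.06,-0.0025,0,0,-1],[0.067,-0.003,0,0,-1],[0.071,-0.003,0,0,-1],[0.073,-0.003,0,0,-1],[0.074,-0.003,0,0,-1],[0.075,-0.003,0,0,-1],[0.0755,-0.003,0,0,-1]]}}

```text
time: 21.55
ee_pos: [0.4456, 0.007, 0.0733]
tcp_rot: [88.0, 87.7, -1.8]
wrist_force: [-1.4, -0.0, 3.3]
opening: 0.0606
```

Contact starts at the expected height. Releasing.

Emit:
{"op": "apply_moves", "data": {"commands": [[0.0,0,0,0,-1],[0.0,0,0,0,0.6],[0.0,0,0,0,1],[0.0,0,0,0,1],[0.0,0,0,0,1],[0.0,0,0,0,1],[-0.03,0,0,0,1],[-0.07,0,0,0,1],[-0.09,0,0,0,1],[-0.09,0,0,0,1]]}}

```text
time: 22.55
ee_pos: [0.4434, 0.0072, 0.1664]
tcp_rot: [88.3, 87.5, -1.5]
wrist_force: [0.1, 0.0, 0.1]
opening: 0.0852
```

```bash
python3 - <<'E'
from h import *
p,R,o=tool(); print(R[:,0].round(3)); plan(.5482,-.1445,.15,0)
E
```

```text
[ 0.044 -0.001 -0.999]
shift [0.0212 0.1036 0.152 ] roll rad 0.003 jaw now 0.2 q [  1. -13. -14.  86.  -0.  91.] t 22.55
```

Emit:
{"op": "apply_moves", "data": {"commands": [[0.0,0.025,0.037,0,1],[0.005,0.05,0.075,0,1],[0.01,0.077,0.113,0,0.2],[0.02,0.1,0.145,0,0.2],[0.021,0.1036,0.152,0,0.2],[0.021,0.1036,0.152,0,0.2]]}}

```text
time: 23.15
ee_pos: [0.5478, -0.1454, 0.1483]
tcp_rot: [89.4, 87.6, -0.6]
wrist_force: [-0.8, 1.6, -0.8]
opening: 0.0516
```

```bash
python3 - <<'E'
from h import *
p,R,o=tool(); print(R[:,0].round(3)); plan(.5482,-.1445,.016,0)
c=cams.camera("top");W=cloud(c)
W0=np.load("top0.npz")["W"]
for x in np.arange(.56,.72,.02):
    k=(abs(W0[...,0]-x)<.01)&(W0[...,1]<-.09)&(W0[...,1]>-.2); print(round(x,2),np.nanmax(W0[k][:,2]).round(3),end="; ")
a=cams.camera("scene"); u,v=map(int,proj(a,[.445,.006,.06]))
u2,v2=map(int,proj(c,[.445,.006,.06]))
cv2.imwrite("pics/pul.png",np.hstack([cv2.resize(f[v-30:v+30,u-30:u+30],(400,400),interpolation=cv2.INTER_CUBIC) for f,u,v in((a["frame"],u,v),(c["frame"],u2,v2))]))
for n,x,y,zs in[("rim",.4445,.008,(.084,.0925)),("collar",.4445,.008,(.0925,.102))]:
    k=(np.hypot(W[...,0]-x,W[...,1]-y)<.045)&(W[...,2]>zs[0])&(W[...,2]<zs[1])
    if k.sum()>4: print(n,k.sum(),cv2.minEnclosingCircle(W[k][:,:2].astype(np.float32)),np.percentile(W[k][:,2],[5,50,95]).round(4))
E
```

```text
[ 0.041 -0.    -0.999]
shift [ 0.1322 -0.0051 -0.0009] roll rad 0.001 jaw now 0.1 q [-15.   4.  -0.  84.   1.  75.] t 23.15
0.56 0.035; 0.58 0.013; 0.6 0.005; 0.62 0.003; 0.64 0.02; 0.66 0.174; 0.68 0.177; 0.7 0.182; rim 544 ((0.44513651728630066, 0.005727787967771292), 0.030964627861976624) [0.0848 0.0877 0.0911]
collar 102 ((0.4472394585609436, 0.0005663139745593071), 0.02228575199842453) [0.0931 0.0948 0.0974]
```

View pics/pul.png

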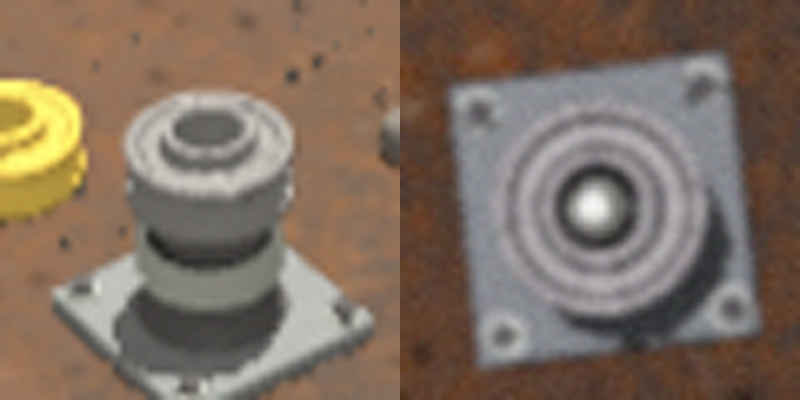

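Picture 9: the pulley sits flat on the sleeve, collar up, about 2 mm off the axle. Gripping the cap's knob.

Emit:
{"op": "apply_moves", "data": {"commands": [[0.04,-0.002,-0.001,0,0.2],[0.08,-0.003,-0.001,0,0.2],[0.11,-0.004,-0.001,0,0.2],[0.128,-0.005,-0.001,0,0.2],[0.132,-0.005,-0.001,0,0.2],[0.132,-0.005,-0.001,0,0.2],[0.132,-0.005,-0.001,0,-1],[0.132,-0.005,-0.001,0,-1],[0.132,-0.005,-0.001,0,-1],[0.132,-0.005,-0.001,0,-1],[0.132,-0.005,-0.001,0,-1]]}}

```text
time: 24.35
ee_pos: [0.5492, -0.1431, 0.0197]
tcp_rot: [88.7, 87.4, -1.1]
wrist_force: [-1.9, 1.7, 6.0]
opening: 0.0243
```

```bash
python3 - <<'E'
from h import *
p,R,o=tool(); print(R[:,0].round(3))
E
```

```text
[ 0.046 -0.001 -0.999]
```

Emit:
{"op": "apply_moves", "data": {"commands": [[-0.01,0,0,0,-1],[-0.03,0,0,0,-1],[-0.07,0,0,0,-1],[-0.11,0,0,0,-1],[-0.15,0,0,0,-1],[-0.165,-0.02,-0.03,0,-1],[-0.165,-0.04,-0.06,0,-1],[-0.165,-0.06,-0.09,0,-1],[-0.165,-0.08,-0.12,0,-1],[-0.165,-0.096,-0.145,0,-1],[-0.165,-0.096,-0.149,0,-1],[-0.165,-0.096,-0.149,0,-1]]}}

```text
time: 25.55
ee_pos: [0.4455, 0.0064, 0.1813]
tcp_rot: [88.7, 87.2, -1.1]
wrist_force: [-0.2, -0.2, -1.0]
opening: 0.0235
```

```bash
python3 - <<'E'
from h import *
p,R,o=tool(); print(R[:,0].round(3))
plan(.4452,.0062,.14,0);plan(.4452,.0062,.1115,0)
a=cams.camera("scene")
u,v=map(int,proj(a,[.445,.006,.13]))
cv2.imwrite("pics/hov3.png",cv2.resize(a["frame"][v-45:v+45,u-45:u+45],(500,500),interpolation=cv2.INTER_CUBIC))
E
```

```text
[ 0.048 -0.001 -0.999]
shift [ 0.0412 -0.0023  0.0001] roll rad 0.005 jaw now 0.3 q [  1. -13. -12.  88.  -0.  91.] t 25.55
shift [ 0.0697 -0.0036  0.0001] roll rad 0.005 jaw now 0.3 q [  1. -13. -12.  88.  -0.  91.] t 25.55
```

View pics/hov3.png

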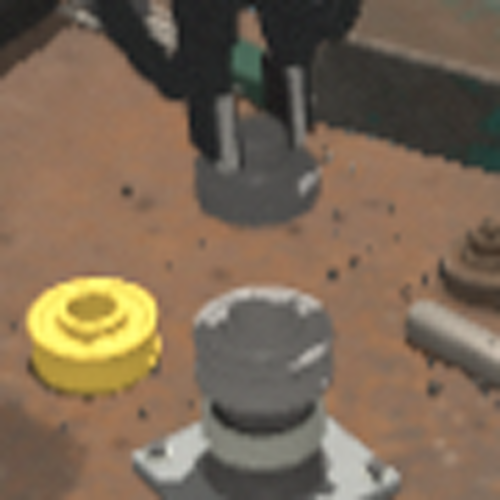

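Picture 10: the cap is held upright above the pulley. Lowering it.

Emit:
{"op": "apply_moves", "data": {"commands": [[0.02,-0.001,0,0,-1],[0.035,-0.002,0,0,-1],[0.048,-0.0025,0,0,-1],[0.057,-0.003,0,0,-1],[0.063,-0.003,0,0,-1],[0.067,-0.0035,0,0,-1],[0.069,-0.0035,0,0,-1],[0.07,-0.0035,0,0,-1],[0.071,-0.0035,0,0,-1],[0.071,-0.0035,0,0,-1]]}}

```text
time: 26.6
ee_pos: [0.4457, 0.0057, 0.11]
tcp_rot: [88.5, 87.3, -1.3]
wrist_force: [-0.3, -0.2, -1.6]
opening: 0.0238
```

Emit:
{"op": "apply_moves", "data": {"commands": [[0.001,0,0,0,-1],[0.0015,0,0,0,-1],[0.0015,0,0,0,-1]]}}

```text
time: 26.9
ee_pos: [0.446, 0.0057, 0.1096]
tcp_rot: [88.5, 87.2, -1.3]
wrist_force: [-3.1, 0.3, 7.9]
opening: 0.024
```

Emit:
{"op": "apply_moves", "data": {"commands": [[0,0,0,0,-0.4],[0,0,0,0,0.2],[0,0,0,0,0.2],[0,0,0,0,0.2],[0,0,0,0,0.2],[-0.02,0.001,0,0,0.2],[-0.05,0.001,0,0,0.2],[-0.09,0.001,0,0,0.2],[-0.09,0,0.04,0,0.2],[-0.09,0,0.08,0,0.2],[-0.09,0,0.12,0,0.2],[-0.09,0,0.15,0,0.2]]}}

```text
time: 28.1
ee_pos: [0.442, -0.1461, 0.1998]
tcp_rot: [88.1, 87.2, -1.7]
wrist_force: [0.7, 0.3, -0.3]
opening: 0.0514
```

```bash
python3 - <<'E'
from h import *
c=cams.camera("top");W=cloud(c); W0=np.load("top0.npz")["W"]
a=cams.camera("scene"); u,v=map(int,proj(a,[.445,.006,.07]))
u2,v2=map(int,proj(c,[.445,.006,.06]))
cv2.imwrite("pics/end.png",np.hstack([cv2.resize(f[v-30:v+30,u-30:u+30],(400,400),interpolation=cv2.INTER_CUBIC) for f,u,v in((a["frame"],u,v),(c["frame"],u2,v2))]))
for n,x,y,zs in[("rim",.4445,.008,(.084,.092)),("cap disc",.4445,.008,(.096,.108)),("knob",.4445,.008,(.114,.128))]:
    k=(np.hypot(W[...,0]-x,W[...,1]-y)<.035)&(W[...,2]>zs[0])&(W[...,2]<zs[1])
    if k.sum()>4: print(n,k.sum(),cv2.minEnclosingCircle(W[k][:,:2].astype(np.float32)),np.percentile(W[k][:,2],[5,50,95]).round(4))
for w in(W0,W):
    k=(abs(w[...,0]-.58)<.035)&(abs(w[...,1])<.075)&(w[...,2]>.009)&(w[...,2]<.03); print("chisel",w[k].mean(0),k.sum())
print(bot.get_obs()["wrist_force"])
E
```

```text
rim 216 ((0.44516614079475403, 0.005659700836986303), 0.03096339851617813) [0.0865 0.0891 0.091 ]
cap disc 425 ((0.4457780420780182, 0.004554184153676033), 0.026069773361086845) [0.0996 0.1023 0.105 ]
knob 155 ((0.4454958438873291, 0.004485550802201033), 0.01306147314608097) [0.1183 0.1209 0.1235]
chisel [0.58272818 0.03118874 0.01536833] 406
chisel [0.58298564 0.03145001 0.01522461] 410
[-0.87587422  0.67414462 -0.52772237]
```

View pics/end.png

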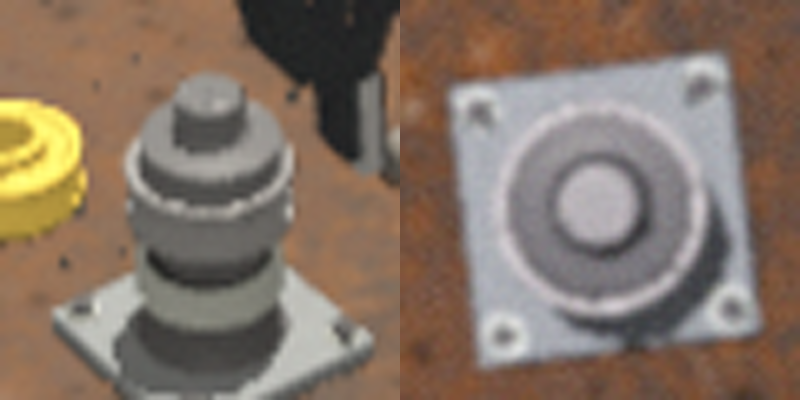

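Picture 11: the cap sits flat over the collar. Its disc top is at 102 mm and its knob top at 121 mm, and it is about 1 mm off the pulley's centre. The stack is complete, so I'm handing in.

```bash
python3 -c "
from workcell import bot; print(bot.job_done())"
```

```text
the job is handed in; nothing more can be done
None
```

I lifted the pulley off and set it flat on the bench. Then I built the axle up in order (bearing, sleeve, pulley collar up, dust cap) and handed the job in at about 28 s on the robot's clock. The hand-in gives no verdict.

**Final checks (top camera):**
- **Heights:** each part's top read within about 2 mm of its expected height, in line with the 1–2 mm low bias the camera showed on the bench. The cap disc top read 102 mm (expected 102) and the knob top 121 mm (expected 122).
- **Centring:** the bearing and sleeve are about 1 mm off the axle's line and the pulley about 2 mm. The cap is about 1 mm off the pulley's centre.
- **Surroundings:** the chisel moved less than 1 mm by the camera. The yellow look-alike was never touched, and the gripper ended well clear of the stack.

**What disagreed:**
- The two cameras differed by 2–3 mm in position; I relied mostly on the top camera.
- The tool slowly tilted to about 2.8° over the run. The parts still sat flat after release.
- The hardest press I saw was about 25 N, when setting the pulley on the bench. I only read forces at the end of each move.

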